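Rack the cleaned microscope objectives by length

ROBOT

A 6-joint arm with a two-finger parallel gripper is mounted at the origin on the work surface. World frame = base frame: x ahead of the robot, y to its left, z up, the work surface at z = 0. Lengths are in mm, angles in rad, forces in N, time in s.
With the tool pointing down it reaches from about 250 to 800 mm from the base axis. Payload 8.5 kg.
Tool frame: the origin (TCP) lies on the mounting face of the last link; the fingertips stand robot.tcp_to_tips ahead of it and the grasp point (between the pads) lies 155 mm ahead of it (robot.tcp_to_tips is the distance from the TCP to the fingertips, in mm); z points along the fingers, y is the line along which they close (so a half turn about z gives the same grasp; the last joint's range is limited). The gripper opens to 85 mm and grips with 20 to 120 N. Pads are 22 mm wide; open, the fingers measure 114 mm over their backs; the gripper's body (76 mm by 85 mm) begins 54 mm behind the grasp point. The pads swing forward as they close: fully open they stand 13 mm farther back than shut.
Start: joints at [-1.275, 0.238, -0.013, 1.319, 0, 1.571], TCP at [153.031, -502.174, 404.676] pointing down, gripper open.
Joint ranges: [-2.66, 2.66], [-1.03, 1.9], [-1.14, 1.46], [-1.82, 2.27], [-1.45, 1.34], [-3.14, 3.14]. Speed limits (rad/s): [2.22, 2.22, 2.79, 3.14, 3.14, 3.14].

INTERFACE

Orientations are given as a rotation vector (axis times angle).
In Python, from workcell import robot gives the robot as it stands. The module is installed in compiled form; this text tells all that it offers.
- The arm moves only by the tool play_rows, never from a script. Its argument "commands" is a list that holds one entry, the list of rows, each a list of 5 numbers: the gripper command: -1 is shut, 1 is fully open, values between are in proportion, then the shift along the tool's x, y, z in units of 0.02 m (1.0 is 0.02 m), then the turn about the tool's z in units of 0.1 rad (1.0 is 0.1 rad). A call has 1 to 20 rows; each row shifts and turns the commanded pose from where the row before left it, along the tool's axes as they then stand; what a row does not reach is not made up. A row lasts 1/12 s, in which the tool goes at most 41.7 mm and 7.16 degrees, less where a joint would pass 70% of its speed; a pose out of reach is approached as far as the arm can. A call with a number of a shift or a turn outside -1 to 1 is refused whole. A call with a gripper value outside its range is refused whole. The fingers move at their own pace and stop on an object; "grip_force" is the grip in N (left out, the last holds). Time passes only in rows, so rows that do not move let the fingers close. It gives the time, the measured TCP pose, the force, the opening and the grip force at its end, in the units of the state.
- robot.observe(): the state, without advancing time (a new reading comes with each control period).
- robot.camera(name): name is "side" or "top" or "wrist"; returns a dict with "frame" (480x640x3 uint8, red, green, blue), "range_z" (480x640 float32, mm along the optical axis (not along the pixel's ray), 0 where there is no reading), "intrinsics" (3x3 intrinsics, pixels), "camera_from_world" (4x4, takes a point from world to camera coordinates). Camera axes: x right, y down, z forward; pixel columns grow to the right and rows downward; lengths in mm; the calibration is good to about 2 mm. A picture is of the moment at which its call begins.
- robot.sign_off(): hands the job in; it is judged then, once.
The state is a dict: "t": time; "joint_pos": joint angles; "dq": joint speeds; "tau": joint torques, N m; "tcp_pos": TCP position; "ee_rot": TCP orientation; "wrist_force": force on the tool from outside, world axes, zero at the start; "wrist_torque": the same for the moment, N m; "finger_gap": finger opening in mm; "gripper_force": force on a finger pad.
Only numpy, scipy, OpenCV 4.12 (cv2) and the standard library are available. Lean on these libraries where they do the work, as an engineer would, in place of code of your own. Each camera call takes 0.05 s, during which the arm holds its last target. There are 200 camera calls.

TASK

Put the four cleaned microscope objectives from the mat back in the rack, one to a cup, so that the row falls steadily in length from the longest objective, which already stands in the cup at one end, down to the shortest at the other end. Set each one down gently, standing upright on its thread flat on the floor of its cup with the lens up: never drop one or let one tip over. Leave the objective already in the rack and the oil bottle where they stand.

Things in the scene. Friction and masses are not known exactly. Their poses are not given: they have to be found in the camera images.
- objective_59: Microscope objective (bare steel barrel, black knurled collar near the foot, long, slim nose), 59 mm tall in all, loose, standing on the mat on its thread with the front lens up. Barrel 31 mm in diameter, straight from 5 mm to 40 mm above the foot, then tapering to the lens; thread foot 26 mm in diameter, 5 mm high. Origin: centre of the foot's underside, z up along the barrel. Mass about 0.1 to 0.3 kg. The mat is 3 mm thick.
- objective_51: Microscope objective (bare steel barrel, black knurled collar near the foot, medium-long, blunt cone nose), 51 mm tall in all, loose, standing on the mat on its thread with the front lens up. Barrel 34 mm in diameter, straight from 5 mm to 35 mm above the foot, then tapering to the lens; thread foot 26 mm in diameter, 5 mm high. Origin: centre of the foot's underside, z up along the barrel. Mass about 0.1 to 0.3 kg. The mat is 3 mm thick.
- objective_43: Microscope objective (bare steel barrel, black knurled collar near the foot, medium-short, short cone nose), 43 mm tall in all, loose, standing on the mat on its thread with the front lens up. Barrel 30 mm in diameter, straight from 5 mm to 31 mm above the foot, then tapering to the lens; thread foot 26 mm in diameter, 5 mm high. Origin: centre of the foot's underside, z up along the barrel. Mass about 0.1 to 0.3 kg. The mat is 3 mm thick.
- objective_35: Microscope objective (bare steel barrel, black knurled collar near the foot, shortest, broad flat front), 35 mm tall in all, loose, standing on the mat on its thread with the front lens up. Barrel 33 mm in diameter, straight from 5 mm to 28 mm above the foot, then tapering to the lens; thread foot 26 mm in diameter, 5 mm high. Origin: centre of the foot's underside, z up along the barrel. Mass about 0.1 to 0.3 kg. The mat is 3 mm thick.
- seat_1: Empty cup of the fixed aluminium rack, next to objective_66: black shallow round cup, 46 mm wide inside, 52 mm outside, rim 3 mm above its flat floor. Origin: centre of the cup floor (14 mm above the bench). Its x axis runs along the row, away from objective_66; z up. Cups stand 58 mm apart in one straight row on a bar 310 x 66 mm whose top is 2 mm below the cup floors.
- seat_2: Empty cup of the fixed aluminium rack, second from objective_66: black shallow round cup, 46 mm wide inside, 52 mm outside, rim 3 mm above its flat floor. Origin: centre of the cup floor (14 mm above the bench). Its x axis runs along the row, away from objective_66; z up. Cups stand 58 mm apart in one straight row on a bar 310 x 66 mm whose top is 2 mm below the cup floors.
- seat_3: Empty cup of the fixed aluminium rack, third from objective_66: black shallow round cup, 46 mm wide inside, 52 mm outside, rim 3 mm above its flat floor. Origin: centre of the cup floor (14 mm above the bench). Its x axis runs along the row, away from objective_66; z up. Cups stand 58 mm apart in one straight row on a bar 310 x 66 mm whose top is 2 mm below the cup floors.
- seat_4: Empty cup of the fixed aluminium rack, at the end of the row farthest from objective_66: black shallow round cup, 46 mm wide inside, 52 mm outside, rim 3 mm above its flat floor. Origin: centre of the cup floor (14 mm above the bench). Its x axis runs along the row, away from objective_66; z up. Cups stand 58 mm apart in one straight row on a bar 310 x 66 mm whose top is 2 mm below the cup floors.
- objective_66: The longest objective, 66 mm tall, barrel 33 mm, slim nose: already standing loose in the cup at one end of the rack. Origin: centre of its foot's underside, z up. It stays where it is.
- oil_bottle: Small amber immersion-oil bottle with black cap, 29 mm in diameter, 59 mm tall, standing loose on the bench between mat and rack, a little farther from the robot. Origin: centre of its underside. It stays where it is.
Mind the look-alikes: they are no part of the job. What is shaped like the objective_43 but green or red is not meant.

How it is judged:
By the outcome, as a careful person would: the job done as asked, in the order asked, and still so for the second after the job is handed in, with the robot touching nothing.
It also fails if it takes over 96 s, if anything falls off the work surface, if the arm or the gripper's body presses on something with over 40 N, if the wrist force passes 120 N, or if a joint passes its speed limit or range.

## Working session

There is one attempt and no reset: what is moved stays moved. The work goes in short steps, Python scripts to look and compute and a tool call to move; the robot and the scene stay as the last step left them, time stands still between calls to the robot, and variables do not carry over. Pictures are saved under pics/ and viewed, at most 14 in all, crops included, and the job is handed in when it is done.

Besides the shell and the picture viewer there is one more tool, called after "Request:" as name(argument=value, ...) on one line, values as JSON. play_rows: Moves the arm, as the interface text tells. Shifts and turns lie within -1 to 1; 1 stands for 0.02 m of shift or 0.1 rad of turn. Its arguments: {"type":"object","properties":{"commands":{"type":"array"},"grip_force":{"type":"number"}},"required":["commands"]}

```bash
mkdir -p pics
cat > h.py <<'E'
import numpy as np, cv2
from workcell import robot
def pts(c):
    z=c["range_z"].astype(float);K=c["intrinsics"];v,u=np.indices(z.shape)
    P=np.stack([(u-K[0,2])*z/K[0,0],(v-K[1,2])*z/K[1,1],z,np.ones_like(z)],-1)
    W=P@np.linalg.inv(c["camera_from_world"]).T
    W[z==0]=np.nan
    return W[...,:3]
def save(c,n): cv2.imwrite("pics/"+n+".png",cv2.cvtColor(c["frame"],cv2.COLOR_RGB2BGR))
E
python3 - <<'E'
from h import *
s=robot.observe();print(s,robot.tcp_to_tips)
for n in("top","side"):
    c=robot.camera(n);save(c,n);np.savez(n,**c);print(n,c["intrinsics"],np.linalg.inv(c["camera_from_world"]).round(3))
E
```

```text
{'t': 0.0, 'joint_pos': array([-1.27499981e+00,  2.38777357e-01, -1.42324982e-02,  1.31920390e+00,
       -4.51627844e-05,  1.57078779e+00]), 'dq': array([ 9.31753524e-04,  3.39228181e-04, -4.35835415e-04, -5.28467867e-05,
        1.36733742e-04, -6.31726960e-04]), 'tau': array([-4.37145691e-04, -5.38779688e+01,  3.46438944e+01,  1.83415983e-02,
       -4.28731857e-05, -2.28182222e-05]), 'tcp_pos': array([ 152.98587499, -502.04742544,  404.08771794]), 'ee_rot': array([-3.10591373e+00, -4.62751735e-01,  3.98075113e-04]), 'wrist_force': array([-0.40308972, -0.35027954, -0.02108165]), 'wrist_torque': array([-0.03265   , -0.03968256,  0.00975752]), 'gripper_force': 0.0, 'finger_gap': 85.41506104446898} 173.4
top [[459.98438243   0.         313.06186809]
 [  0.         459.98438243 240.19113641]
 [  0.           0.           1.        ]] [[-2.40000e-02 -9.91000e-01  1.28000e-01  3.85314e+02]
 [-9.99000e-01  2.00000e-02 -2.70000e-02 -5.71800e+00]
 [ 2.40000e-02 -1.29000e-01 -9.91000e-01  8.55357e+02]
 [ 0.00000e+00  0.00000e+00  0.00000e+00  1.00000e+00]]
side [[521.1130703    0.         314.40484419]
 [  0.         521.1130703  245.38670807]
 [  0.           0.           1.        ]] [[ 9.58000e-01 -1.97000e-01  2.07000e-01  2.99440e+02]
 [-2.86000e-01 -6.71000e-01  6.84000e-01 -6.68687e+02]
 [ 4.00000e-03 -7.14000e-01 -7.00000e-01  6.84524e+02]
 [ 0.00000e+00  0.00000e+00  0.00000e+00  1.00000e+00]]
```

View pics/top.png

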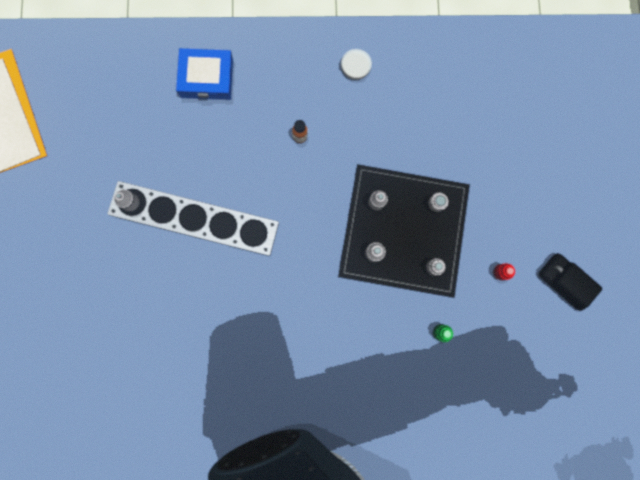

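View pics/side.png

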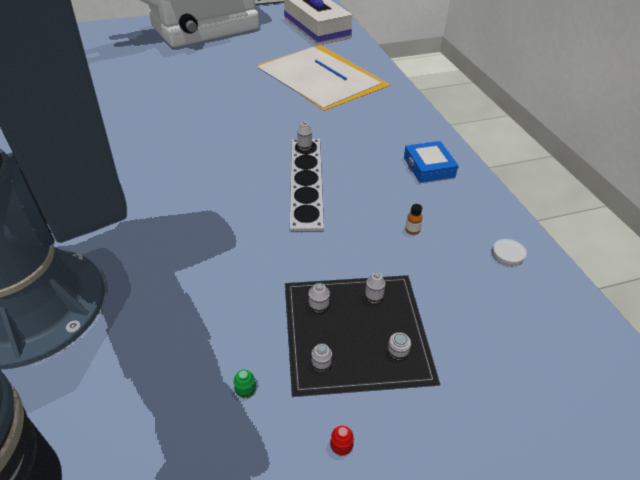

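The top view shows four objectives on the mat at (378,200), (439,202), (376,252) and (437,267). Objective_66 is at (126,200), and the empty cups run from (162,209) to (254,233). The bottle is at (300,131), with red and green decoys at (505,271) and (443,333), both off the mat. Next I'll measure them with depth.

```bash
cat > m.py <<'E'
from h import *
T=np.load("top.npz");S=np.load("side.npz");WT=pts(T);WS=pts(S)
def px(W,u,v): return W[v-1:v+2,u-1:u+2].reshape(-1,3).mean(0).round(1)
print("bench",px(WT,300,180),px(WS,250,250),"mat",px(WT,405,230),px(WS,360,330))
for n,(u,v) in dict(a=(378,200),b=(439,202),c=(376,252),d=(437,267),bot=(300,131),red=(505,271),green=(443,333),o66=(126,200)).items():
    p=px(WT,u,v)
    o=[n]
    for W in(WT,WS):
        m=(np.hypot(W[...,0]-p[0],W[...,1]-p[1])<35)&(W[...,2]>12)
        if n=='o66': m&=(W[...,2]>24)
        q=W[m]; zt=np.percentile(q[:,2],98); t=q[q[:,2]>zt-5]
        o+=[len(q),round(zt,1),t.mean(0).round(1),((q.min(0)+q.max(0))/2)[:2].round(1),np.ptp(q,0)[:2].round(1)]
    print(*o)
g=np.array
from numpy.linalg import inv
# cups: black pixels in rack region of each image
for nm,C,box in(("top",T,(100,285,175,265)),("side",S,(285,330,135,235))):
    f=C["frame"]; x0,x1,y0,y1=box
    k=(f[y0:y1,x0:x1].max(2)<50).astype(np.uint8)
    n,l,st,ce=cv2.connectedComponentsWithStats(k)
    K=C["intrinsics"];A=inv(C["camera_from_world"])
    for i in range(1,n):
        if st[i,4]<100: continue
        u,v=ce[i]+[x0,y0]; d=A[:3,:3]@inv(K)@[u,v,1]; s=(15.5-A[2,3])/d[2]
        print(nm,st[i,4],st[i,2:4],round(u,1),round(v,1),(A[:3,3]+s*d).round(1))
E
python3 m.py
python3 - <<'E'
import cv2
a=cv2.imread('pics/top.png')[175:285,345:465];b=cv2.imread('pics/side.png')[265:380,280:420]
cv2.imwrite('pics/crop.png',cv2.hconcat([cv2.resize(a,(400,400),interpolation=2),cv2.resize(b,(400,400),interpolation=2)]))
E
```

```text
bench [nan nan nan] [383.8  23.5  -1.3] mat [ 511.5 -202.8    2.1] [ 516.7 -207.6    0.6]Traceback (most recent call last):
  File "m.py", line 11, in <module>
    q=W[m]; zt=np.percentile(q[:,2],98); t=q[q[:,2]>zt-5]
               ~~~~~~~~~~~~~^^^^^^^^^^^
    return _quantile_unchecked(
        a, q, axis, out, overwrite_input, method, keepdims, weights)
    return _ureduce(a,
                    func=_quantile_ureduce_func,
    ...<5 lines>...
                    overwrite_input=overwrite_input,
                    method=method)
    r = func(a, **kwargs)
    result = _quantile(arr,
                       quantiles=q,
    ...<2 lines>...
                       out=out,
                       weights=wgt)
    slices_having_nans = np.isnan(arr[-1, ...])
                                  ~~~^^^^^^^^^
IndexError: index -1 is out of bounds for axis 0 with size 0
```

View pics/crop.png

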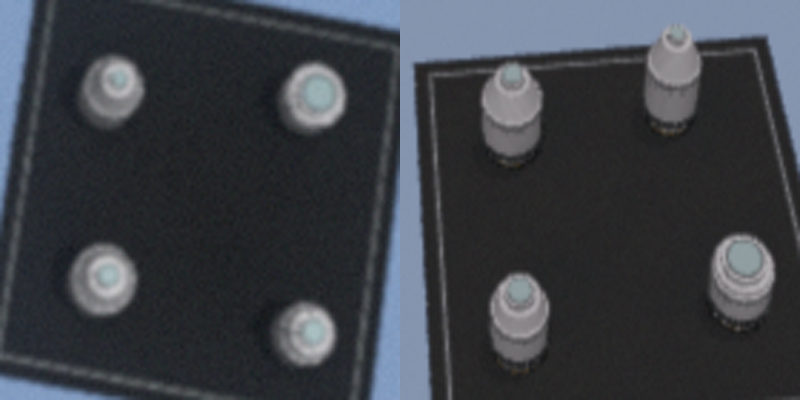

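Matching the descriptions: (378,200) is the tall slim nose, so objective_59. (376,252) has the blunt cone, objective_51. (437,267) is the small short cone, objective_43, in steel rather than green or red. (439,202) is the broad flat front, objective_35. I'll use the lens pixels with their known heights, cross-checked between cameras.

```bash
cat > m.py <<'E'
from h import *
from numpy.linalg import inv
T=np.load("top.npz");S=np.load("side.npz")
def ray(C,u,v,z):
    A=inv(C["camera_from_world"]);d=A[:3,:3]@inv(C["intrinsics"])@[u,v,1]
    return (A[:3,3]+(z-A[2,3])/d[2]*d)[:2]
for n,h,t,s in(("59",62,(380,196.2),(377,275)),("51",54,(377,250.3),(319.3,286.3)),("43",46,(438.5,266),(321.4,348.4)),("35",38,(440,200),(400.5,338.5)),("bottlecap",59,(300,126),(415.5,210)),("66",80,(125,196),(304.5,126))):
    print(n,ray(T,*t,h).round(1),ray(S,*s,h).round(1))
for C,n in((T,"t"),(S,"s")):
    W=pts(C);p=[ray(T,380,196.2,62),ray(T,377,250.3,54),ray(T,438.5,266,46),ray(T,440,200,38)]
    for q in p:
        m=(np.hypot(W[...,0]-q[0],W[...,1]-q[1])<35)&(W[...,2]>8);w=W[m]
        print(n,len(w),*( [w.max(0).round(0),w.min(0).round(0)] if len(w) else []))
R={}
for nm,C,box in(("top",T,(100,285,175,265)),("side",S,(285,330,135,235))):
    f=C["frame"]; x0,x1,y0,y1=box
    k=(f[y0:y1,x0:x1].max(2)<60).astype(np.uint8)
    n,l,st,ce=cv2.connectedComponentsWithStats(k)
    for i in range(1,n):
        if st[i,4]<60: continue
        u,v=ce[i]+[x0,y0]
        print(nm,st[i,4],st[i,2:4],round(u,1),round(v,1),ray(C,u,v,15.5).round(1))
E
python3 m.py
```

```text
59 [ 563.9 -147.5] [ 561.2 -154.4]
51 [ 468.7 -139.5] [ 466.8 -144.5]
43 [ 439.3 -249.2] [ 436.9 -253.2]
35 [ 560.2 -261.4] [ 557.7 -264.7]
bottlecap [696.4  -8.7] [690.3 -20.6]
66 [568.1 292. ] [563.3 281.8]
t 300 [ 583. -133.   66.] [ 548. -164.    8.]
t 330 [ 484. -124.   56.] [ 448. -157.    8.]
t 275 [ 455. -235.   50.] [ 423. -265.   10.]
t 313 [ 576. -246.   41.] [ 543. -278.   10.]
s 477 [ 577. -139.   63.] [ 546. -168.    8.]
s 500 [ 485. -129.   55.] [ 449. -160.    8.]
s 463 [ 452. -241.   47.] [ 421. -268.    8.]
s 492 [ 574. -249.   40.] [ 541. -282.    8.]
top 135 [22 25] 137.3 203.4 [568.9 294. ]
top 446 [25 24] 161.8 209.4 [556.8 248.8]
top 415 [25 25] 192.3 217.2 [541.1 192.9]
top 261 [25 24] 222.5 224.7 [526.1 137.5]
top 102 [22 22] 254.3 233.2 [509.1  79.3]
side 637 [23 44] 305.7 165.8 [550.  227.3]
side 297 [23 17] 305.9 194.7 [522.9 131.2]
side 330 [25 17] 306.1 213.3 [507.5  75.5]
```

```bash
cat >> h.py <<'E'
from scipy.spatial.transform import Rotation as Ro
def go(x,y,z):
    s=robot.observe();R=Ro.from_rotvec(s["ee_rot"]).as_matrix()
    print("tcp",s["tcp_pos"].round(1),"q",s["joint_pos"].round(2),"yaw",np.degrees(np.arctan2(R[1,0],R[0,0])).round(2),"F",s["wrist_force"].round(1),"gap",round(s["finger_gap"],1),"tips",robot.tcp_to_tips,"t",s["t"])
    print("units",(R.T@(np.array([x,y,z])-s["tcp_pos"])/20).round(2))
E
python3 - <<'E'
from h import *
import h
# as if turned to 74.2 deg
go(0,0,0);s=robot.observe();a=np.radians(74.2);d=np.array([555,-160,320])-s["tcp_pos"]
print((d[0]*np.cos(a)+d[1]*np.sin(a))/20,(d[0]*np.sin(a)-d[1]*np.cos(a))/20)
E
```

```text
tcp [ 153.  -502.1  404.1] q [-1.27  0.24 -0.01  1.32  0.    1.57] yaw 16.95 F [ 0.4 -0.1  0.2] gap 85.6 tips 173.4 t 0.1
units [ -0.   -26.22  20.24]
21.92919098674949 14.683283329159474
```

Request:
play_rows(commands=[[[1,0,0,0,-1],[1,0,0,0,-1],[1,0,0,0,-1],[1,0,0,0,-1],[1,0,0,0,-1],[1,0,0,0,-1],[1,0,0,0,-1],[1,0,0,0,-1],[1,0,0,0,-1],[1,0,0,0,-1]]])

```text
t: 0.93
tcp_pos: [153.0, -502.1, 404.3]
ee_rot: [-2.5, -1.902, -0.0]
wrist_force: [-1.1, -0.5, 0.7]
finger_gap: 85.4
gripper_force: 0.0
```

Request:
play_rows(commands=[[[1,1,0.7,0.2,0],[1,1,0.7,0.2,0],[1,1,0.7,0.2,0],[1,1,0.7,0.2,0],[1,1,0.7,0.2,0],[1,1,0.7,0.2,0],[1,1,0.7,0.2,0],[1,1,0.7,0.2,0],[1,1,0.7,0.2,0],[1,1,0.7,0.2,0],[1,1,0.7,0.2,0],[1,1,0.7,0.2,0],[1,1,0.7,0.2,0],[1,1,0.7,0.2,0],[1,1,0.7,0.2,0],[1,1,0.7,0.2,0],[1,1,0.7,0.2,0],[1,1,0.7,0.2,0],[1,1,0.7,0.2,0],[1,1,0.7,0.2,0]]])

```text
t: 2.6
tcp_pos: [531.9, -192.3, 324.1]
ee_rot: [-2.504, -1.896, 0.001]
wrist_force: [-0.5, -0.2, -0.2]
finger_gap: 85.7
gripper_force: 0.0
```

Request:
play_rows(commands=[[[1,1,0.7,0.2,0],[1,0.9,0,0,0],[1,0,0,0,0],[1,0,0,0,0]]])

```text
t: 2.93
tcp_pos: [555.0, -159.7, 320.1]
ee_rot: [-2.503, -1.898, 0.001]
wrist_force: [0.5, -0.3, 0.3]
finger_gap: 85.3
gripper_force: 0.0
```

Run:
```python
from h import *
go(562.5,-151,320)
c=robot.camera("wrist");save(c,"w1");np.savez("w1",**c)
A=np.linalg.inv(c["camera_from_world"]);print(A.round(3),c["intrinsics"][0,0])
```

```text
tcp [ 555.  -159.7  320.1] q [-0.28  0.37 -0.05  1.16 -0.    1.56] yaw 74.34 F [ 0.5 -0.3  0.3] gap 85.3 tips 173.4 t 2.9333
units [0.52 0.24 0.01]
[[ 9.6300e-01 -2.5400e-01 -8.7000e-02  5.7745e+02]
 [-2.6900e-01 -9.1300e-01 -3.0800e-01 -8.0165e+01]
 [-1.0000e-03  3.2000e-01 -9.4700e-01  2.8924e+02]
 [ 0.0000e+00  0.0000e+00  0.0000e+00  1.0000e+00]] 374.6216279722015
```

View pics/w1.png

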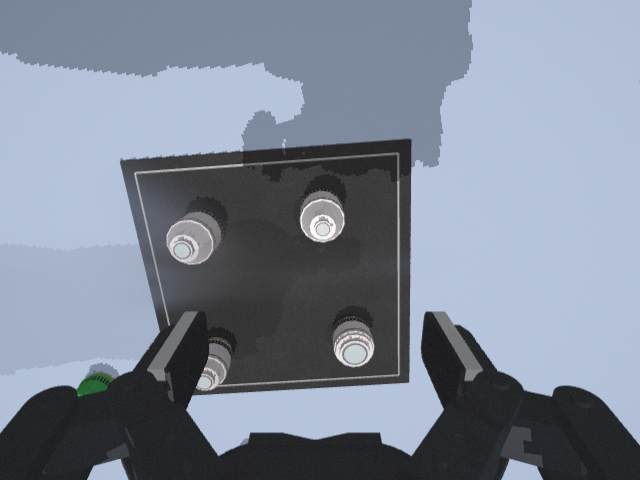

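The wrist view shows lenses at 59 (322,228), 51 (183,249), 43 (207,380) and 35 (355,354). I'll cross-check these against the top and side cameras.

Run:
```python
from h import *
from numpy.linalg import inv
C=np.load("w1.npz")
def ray(C,u,v,z):
    A=inv(C["camera_from_world"]);d=A[:3,:3]@inv(C["intrinsics"])@[u,v,1]
    return (A[:3,3]+(z-A[2,3])/d[2]*d)[:2]
for n,u,v,h in((59,322,228,62),(51,183,249,54),(43,207,380,46),(35,355,354,38)): print(n,ray(C,u,v,h).round(1))
```

```text
59 [ 563.1 -148.4]
51 [ 469.1 -140. ]
43 [ 442.2 -249.4]
35 [ 559.3 -263. ]
```

Request:
play_rows(commands=[[[1,0.6,0.25,0.5,0],[1,0,0,1,0],[1,0,0,1,0],[1,0,0,1,0],[1,0,0,1,0],[1,0,0,1,0],[1,0,0,0.7,0],[1,0,0,0.4,0],[1,0,0,0,0],[1,0,0,0,0],[0.2,0,0,0,0],[-0.1,0,0,0,0],[-0.1,0,0,0,0],[-0.1,0,0,0,0],[-0.1,0,0,0,0]]], grip_force=30)

```text
t: 4.23
tcp_pos: [563.1, -150.3, 189.2]
ee_rot: [2.504, 1.896, 0.001]
wrist_force: [0.7, 0.9, -0.4]
finger_gap: 38.5
gripper_force: 0.0
```

Run:
```python
from h import *
go(563,-149.5,188)
c=robot.camera("wrist");save(c,"w2")
```

```text
tcp [ 563.1 -150.3  189.2] q [-0.26  0.48 -0.23  0.86  0.    1.58] yaw 74.25 F [ 0.7  0.9 -0.4] gap 38.5 tips 173.4 t 4.2333
units [ 0.03 -0.02  0.06]
```

View pics/w2.png

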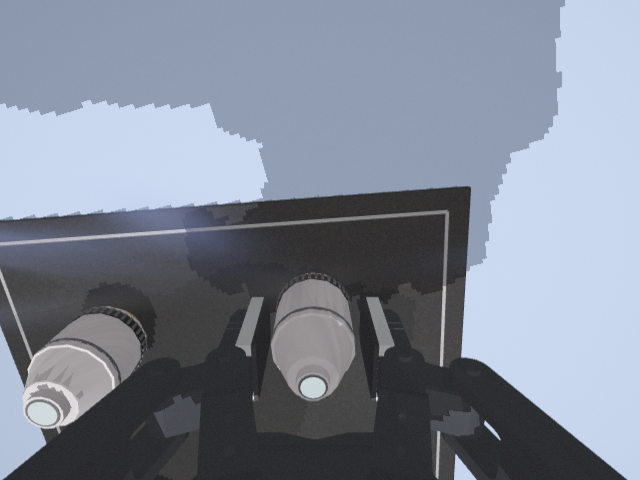

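The objective stands between the pads, nearly centred, with its lens at (313,386). I'll close and lift a little.

Request:
play_rows(commands=[[[-0.3,0,0,0,0],[-0.5,0,0,0,0],[-1,0,0,0,0],[-1,0,0,0,0],[-1,0,0,0,0],[-1,0,0,0,0],[-1,0,0,0,0],[-1,0,0,-0.2,0],[-1,0,0,-0.5,0],[-1,0,0,-0.5,0],[-1,0,0,0,0]]], grip_force=35)

```text
t: 5.2
tcp_pos: [563.7, -150.5, 215.0]
ee_rot: [2.503, 1.895, 0.003]
wrist_force: [0.5, -0.0, -2.0]
finger_gap: 29.9
gripper_force: 34.9
```

Run:
```python
from h import *
go(550,200,240)
c=robot.camera("side");save(c,"s2")
a=cv2.imread("pics/s2.png")[180:340,260:460];cv2.imwrite("pics/s2.png",cv2.resize(a,None,fx=3.5,fy=3.5,interpolation=2))
```

```text
tcp [ 563.7 -150.5  215. ] q [-0.26  0.46 -0.2   0.91  0.    1.58] yaw 74.24 F [ 0.5 -0.  -2. ] gap 29.9 tips 173.4 t 5.2
units [16.68 -5.42 -1.26]
```

View pics/s2.png

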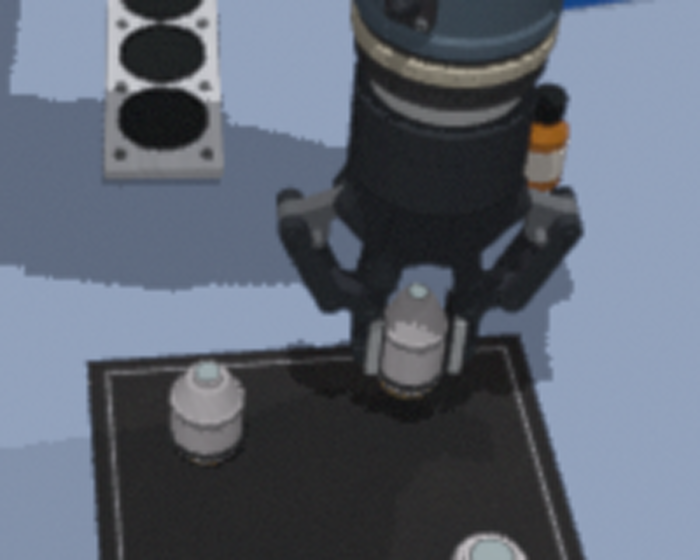

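Request:
play_rows(commands=[[[-1,0,0,-0.75,0],[-1,0.5,-0.15,-0.75,0],[-1,1,-0.3,-0.75,0],[-1,1,-0.3,0,0],[-1,1,-0.3,0,0],[-1,1,-0.3,0,0],[-1,1,-0.3,0,0],[-1,1,-0.3,0,0],[-1,1,-0.3,0,0],[-1,1,-0.3,0,0],[-1,1,-0.3,0,0],[-1,1,-0.3,0,0],[-1,1,-0.3,0,0],[-1,1,-0.3,0,0],[-1,1,-0.3,0,0],[-1,1,-0.3,0,0],[-1,1,-0.3,0,0],[-1,0.9,-0.3,0,0],[-1,0.6,-0.2,0,0],[-1,0,0,0,0]]])

```text
t: 6.92
tcp_pos: [556.0, 207.0, 257.5]
ee_rot: [-2.502, -1.898, -0.001]
wrist_force: [0.1, -0.2, -3.2]
finger_gap: 29.8
gripper_force: 35.0
```

Run:
```python
from h import *
go(556.4,247,260)
c=robot.camera("wrist");save(c,"w3");np.savez("w3",**c)
```

```text
tcp [556.  207.  257.5] q [ 0.36  0.44 -0.11  1.02  0.    2.2 ] yaw 74.37 F [ 0.1 -0.2 -3.2] gap 29.8 tips 173.4 t 6.9167
units [ 1.93 -0.52 -0.12]
```

View pics/w3.png

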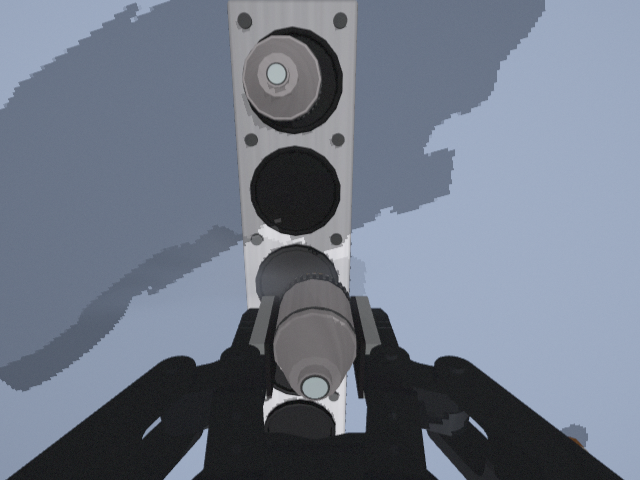

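The held objective's lens is at (315,387). Seat_1's rim is centred at (295,190), objective_66's cup at (293,80), and seat_2 at about (297,285).

Run:
```python
from h import *
from numpy.linalg import inv
C=np.load("w3.npz")
def ray(C,u,v,z):
    A=inv(C["camera_from_world"]);d=A[:3,:3]@inv(C["intrinsics"])@[u,v,1]
    return (A[:3,3]+(z-A[2,3])/d[2]*d)[:2]
for n,u,v,h in(("s1",295,190,17),("s0",293,80,17),("s2",297,285,17),("held",315,387,257.5-186.2+59)): print(n,ray(C,u,v,h).round(1))
```

```text
s1 [556.6 249.5]
s0 [572.  304.9]
s2 [541.  192.4]
held [556.7 208. ]
```

Request:
play_rows(commands=[[[-1,0.6,-0.2,0,0],[-1,0.8,-0.2,0,0],[-1,0.63,-0.14,0.2,0],[-1,0,0,0.6,0],[-1,0,0,0.6,0],[-1,0,0,0.5,0],[-1,0,0,0.4,0],[-1,0,0,0.2,0],[-1,0,0,0.1,0],[-1,0,0,0,0],[-1,0,0,0,0],[-1,0,0,0,0]]])

```text
t: 7.97
tcp_pos: [557.1, 247.0, 206.3]
ee_rot: [2.505, 1.896, 0.002]
wrist_force: [-0.4, 0.4, -3.3]
finger_gap: 29.8
gripper_force: 35.0
```

Run:
```python
from h import *
go(556.6,249,200.3)
```

```text
tcp [557.1 247.  206.3] q [ 0.42  0.51 -0.14  0.93  0.    2.26] yaw 74.23 F [-0.4  0.4 -3.3] gap 29.8 tips 173.4 t 7.9667
units [ 0.09 -0.05  0.3 ]
```

Request:
play_rows(commands=[[[-1,0.09,-0.05,0.1,0],[-1,0,0,0.08,0],[-1,0,0,0.05,0],[-1,0,0,0.03,0],[-1,0,0,0,0],[-1,0,0,0,0]]])

```text
t: 8.47
tcp_pos: [556.3, 249.0, 200.5]
ee_rot: [-2.505, -1.896, 0.0]
wrist_force: [0.8, 0.3, -2.5]
finger_gap: 29.8
gripper_force: 35.0
```

Request:
play_rows(commands=[[[-1,0,0,0.03,0],[-1,0,0,0,0],[-1,0,0,0,0]]])

```text
t: 8.72
tcp_pos: [556.4, 249.0, 200.1]
ee_rot: [-2.505, -1.896, -0.0]
wrist_force: [-0.2, 0.0, -0.8]
finger_gap: 30.3
gripper_force: 35.3
```

Request:
play_rows(commands=[[[-1,0,0,0.02,0],[-1,0,0,0,0],[-0.2,0,0,0,0],[-0.1,0,0,0,0],[0,0,0,0,0],[0.2,0,0,0,0],[0.4,0,0,0,0],[0.5,0,0,0,0],[0.5,0,0,0,0],[0.5,0,0,-0.3,0],[0.5,0,0,-0.7,0],[0.5,0,0,-1,0],[0.5,0,0,-1,0],[1,0,0,-1,0],[1,0,0,-1,0],[1,0,0,0,0],[1,0,0,0,0]]])

```text
t: 10.13
tcp_pos: [556.6, 249.1, 301.0]
ee_rot: [2.504, 1.896, 0.004]
wrist_force: [-0.4, 1.5, -0.2]
finger_gap: 85.8
gripper_force: 0.0
```

Run:
```python
from h import *
go(468.5,-141,260)
c=robot.camera("wrist");save(c,"w4")
```

```text
tcp [556.6 249.1 301. ] q [0.42 0.43 0.   1.14 0.   2.27] yaw 74.25 F [-0.4  1.5 -0.2] gap 85.8 tips 173.4 t 10.1333
units [-19.97   1.05   2.02]
```

View pics/w4.png

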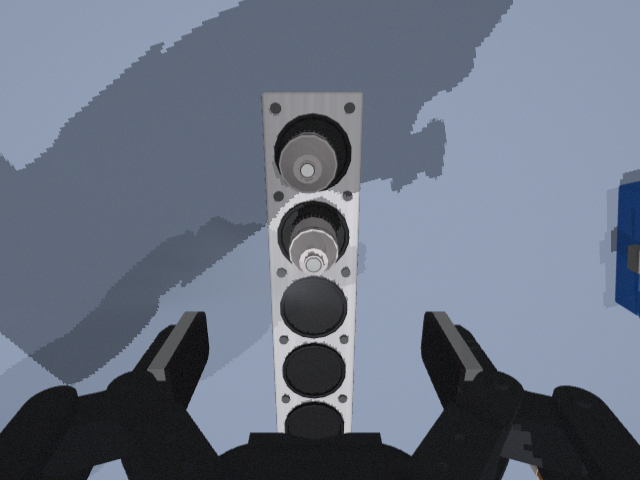

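Objective_59 stands upright in seat_1, with its lens at (313,264). Next is objective_51.

Request:
play_rows(commands=[[[1,-0.5,0,0,0],[1,-1,0.1,0,0],[1,-1,0.1,0,0],[1,-1,0.1,0,0],[1,-1,0.1,0,0],[1,-1,0.1,0,0],[1,-1,0.1,0,0],[1,-1,0.1,0,0],[1,-1,0.1,0,0],[1,-1,0.1,0,0],[1,-1,0.1,0,0],[1,-1,0.05,0,0],[1,-1,0,0,0],[1,-1,0,0,0],[1,-1,0,0,0],[1,-1,0,0,0],[1,-1,0,0,0],[1,-1,0,0,0],[1,-1,0,0,0],[1,-1,0,0,0]]])

```text
t: 11.85
tcp_pos: [469.3, -133.2, 298.5]
ee_rot: [-2.504, -1.895, 0.002]
wrist_force: [-0.4, 0.0, -0.4]
finger_gap: 85.5
gripper_force: 0.0
```

Request:
play_rows(commands=[[[1,-0.47,0,0,0],[1,0,0,0,0],[1,0,0,0,0]]])

```text
t: 12.1
tcp_pos: [467.7, -141.3, 299.0]
ee_rot: [-2.505, -1.894, 0.0]
wrist_force: [-0.4, 0.6, -0.3]
finger_gap: 85.5
gripper_force: 0.0
```

Run:
```python
from h import *
go(468.5,-141,185)
```

```text
tcp [ 467.7 -141.3  299. ] q [-0.29  0.24 -0.3   1.04  0.    1.55] yaw 74.16 F [-0.4  0.6 -0.3] gap 85.5 tips 173.4 t 12.1
units [0.02 0.04 5.7 ]
```

Request:
play_rows(commands=[[[1,0,0,0.6,0],[1,0,0,1,0],[1,0,0,1,0],[1,0,0,1,0],[1,0,0,1,0],[1,0,0,0.7,0],[0.7,0,0,0.4,0],[0.4,0,0,0,0],[0.2,0,0,0,0],[0.1,0,0,0,0],[0,0,0,0,0],[-0.1,0,0,0,0],[-0.2,0,0,0,0],[-0.3,0,0,0,0],[-0.5,0,0,0,0],[-1,0,0,0,0],[-1,0,0,0,0],[-1,0,0,0,0],[-1,0,0,0,0]]])

```text
t: 13.68
tcp_pos: [468.0, -141.2, 186.2]
ee_rot: [2.505, 1.896, 0.001]
wrist_force: [-2.2, 0.8, 7.2]
finger_gap: 33.1
gripper_force: 34.2
```

Run:
```python
from h import *
go(541,193,265)
```

```text
tcp [ 468.  -141.2  186.2] q [-0.29  0.36 -0.46  0.75  0.    1.55] yaw 74.23 F [-2.2  0.8  7.2] gap 33.1 tips 173.4 t 13.6833
units [17.07 -1.03 -3.94]
```

Request:
play_rows(commands=[[[-1,0,0,-0.3,0],[-1,0,0,-0.7,0],[-1,0,0,-1,0],[-1,0.3,0,-1,0],[-1,0.7,0,-0.7,0],[-1,1,-0.1,-0.2,0],[-1,1,-0.1,0,0],[-1,1,-0.1,0,0],[-1,1,-0.1,0,0],[-1,1,-0.1,0,0],[-1,1,-0.1,0,0],[-1,1,-0.1,0,0],[-1,1,-0.1,0,0],[-1,1,-0.1,0,0],[-1,1,-0.1,0,0],[-1,1,-0.1,0,0],[-1,1,0,0,0],[-1,1,0,0,0],[-1,0.8,0,0,0],[-1,0.6,0,0,0]]])

```text
t: 15.35
tcp_pos: [530.8, 162.5, 263.7]
ee_rot: [-2.504, -1.897, -0.0]
wrist_force: [-0.7, -0.7, -2.9]
finger_gap: 32.8
gripper_force: 35.3
```

Request:
play_rows(commands=[[[-1,0.6,0,0,0],[-1,0.6,0,0,0],[-1,0.5,0,0,0],[-1,0.3,0,0,0],[-1,0,0,0,0],[-1,0,0,0,0],[-1,0,0,0,0]]])

```text
t: 15.93
tcp_pos: [541.2, 199.3, 263.5]
ee_rot: [-2.505, -1.896, 0.001]
wrist_force: [-0.0, -0.1, -1.9]
finger_gap: 33.0
gripper_force: 35.3
```

Run:
```python
from h import *
go(541,193,197.2)
```

```text
tcp [541.2 199.3 263.5] q [ 0.35  0.41 -0.14  1.02 -0.    2.2 ] yaw 74.23 F [-0.  -0.1 -1.9] gap 33.0 tips 173.4 t 15.9333
units [-0.31  0.08  3.31]
```

Request:
play_rows(commands=[[[-1,-0.31,0.08,0,0],[-1,0,0,0.5,0],[-1,0,0,0.8,0],[-1,0,0,0.7,0],[-1,0,0,0.5,0],[-1,0,0,0.3,0],[-1,0,0,0.2,0],[-1,0,0,0.1,0],[-1,0,0,0.05,0],[-1,0,0,0,0],[-1,0,0,0,0],[-1,0,0,0,0]]])

```text
t: 16.93
tcp_pos: [541.5, 193.5, 201.0]
ee_rot: [2.505, 1.896, 0.001]
wrist_force: [0.5, 0.5, -2.1]
finger_gap: 32.8
gripper_force: 35.3
```

Lowering it the last 3.8 mm.

Request:
play_rows(commands=[[[-1,0,0,0.07,0],[-1,0,0,0.05,0],[-1,0,0,0.04,0],[-1,0,0,0.03,0],[-1,0,0,0,0],[-1,0,0,0,0]]])

```text
t: 17.43
tcp_pos: [541.3, 193.4, 197.2]
ee_rot: [2.505, 1.896, 0.001]
wrist_force: [-2.3, -1.3, 5.2]
finger_gap: 32.7
gripper_force: 36.1
```

Request:
play_rows(commands=[[[-0.2,0,0,0,0],[-0.1,0,0,0,0],[0,0,0,0,0],[0.2,0,0,0,0],[0.4,0,0,0,0],[0.5,0,0,0,0],[0.5,0,0,0,0],[0.5,0,0,-0.3,0],[0.5,0,0,-0.7,0],[0.5,0,0,-1,0],[0.5,0,0,-1,0],[1,0,0,-1,0],[1,0,0,-1,0],[1,0,0,0,0],[1,0,0,0,0]]])

```text
t: 18.68
tcp_pos: [541.6, 193.5, 298.2]
ee_rot: [2.504, 1.896, 0.004]
wrist_force: [-0.1, -0.2, -0.1]
finger_gap: 85.1
gripper_force: 0.0
```

Run:
```python
from h import *
go(440,-250,300)
```

```text
tcp [541.6 193.5 298.2] q [ 0.34  0.38 -0.09  1.1   0.    2.19] yaw 74.24 F [-0.1 -0.2 -0.1] gap 85.1 tips 173.4 t 18.6833
units [-22.72   1.13  -0.13]
```

Request:
play_rows(commands=[[[1,-0.5,0,0,0],[1,-1,0.1,0,0],[1,-1,0.1,0,0],[1,-1,0.1,0,0],[1,-1,0.1,0,0],[1,-1,0.1,0,0],[1,-1,0.1,0,0],[1,-1,0.1,0,0],[1,-1,0.1,0,0],[1,-1,0.1,0,0],[1,-1,0.1,0,0],[1,-1,0.13,0,0],[1,-1,0,0,0],[1,-1,0,0,0],[1,-1,0,0,0],[1,-1,0,0,0],[1,-1,0,0,0],[1,-1,0,0,0],[1,-1,0,0,0],[1,-1,0,0,0]]])

```text
t: 20.35
tcp_pos: [455.7, -189.2, 295.5]
ee_rot: [-2.504, -1.894, 0.002]
wrist_force: [-0.1, -0.1, 0.2]
finger_gap: 85.4
gripper_force: 0.0
```

Request:
play_rows(commands=[[[1,-1,0,0,0],[1,-1,0,0,0],[1,-0.8,0,0,0],[1,-0.42,0,0,0],[1,0,0,0,0],[1,0,0,0,0]]])

```text
t: 20.85
tcp_pos: [439.1, -250.1, 296.1]
ee_rot: [-2.505, -1.894, 0.001]
wrist_force: [0.0, 0.1, 0.6]
finger_gap: 85.2
gripper_force: 0.0
```

Run:
```python
from h import *
from numpy.linalg import inv
go(440,-250,182)
c=robot.camera("wrist");save(c,"w5");np.savez("w5",**c)
```

```text
tcp [ 439.1 -250.1  296.1] q [-0.52  0.27 -0.26  1.04  0.    1.33] yaw 74.18 F [0.  0.1 0.6] gap 85.2 tips 173.4 t 20.85
units [0.01 0.05 5.7 ]
```

View pics/w5.png

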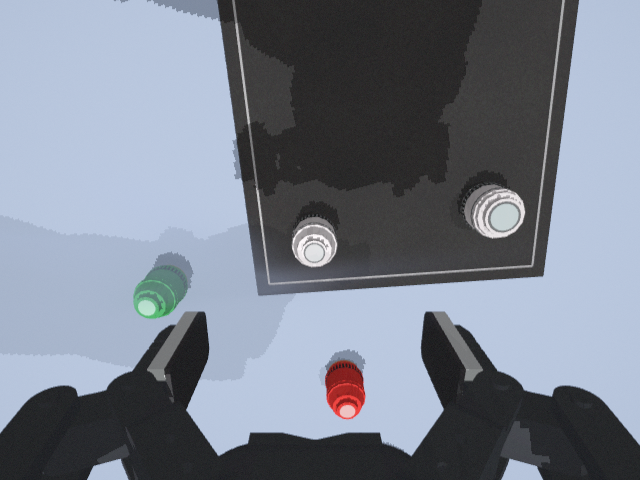

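The steel objective_43 is centred at (315,252). The green (147,306) and red (347,410) decoys are near the fingers, so I'll check clearance.

Run:
```python
from h import *
from numpy.linalg import inv
C=np.load("w5.npz")
def ray(C,u,v,z):
    A=inv(C["camera_from_world"]);d=A[:3,:3]@inv(C["intrinsics"])@[u,v,1]
    return (A[:3,3]+(z-A[2,3])/d[2]*d)[:2]
for n,u,v,h in(("43",315,252,46),("35",504,215,38),("green",147,306,43),("red",347,410,43)): print(n,ray(C,u,v,h).round(1))
```

```text
43 [ 439.4 -250.1]
35 [ 559.2 -261.3]
green [ 320.8 -257.8]
red [ 428.  -377.8]
```

Request:
play_rows(commands=[[[1,0,0.02,0.6,0],[1,0,0.02,1,0],[1,0,0,1,0]]])

```text
t: 21.15
tcp_pos: [440.9, -249.5, 244.6]
ee_rot: [2.503, 1.897, 0.001]
wrist_force: [1.2, 0.2, -0.1]
finger_gap: 85.5
gripper_force: 0.0
```

Both decoys are over 100 mm away, so it's clear.

Request:
play_rows(commands=[[[1,0,0,1,0],[1,0,0,1,0],[1,0,0,0.7,0],[0.7,0,0,0.4,0],[0.4,0,0,0,0],[0.2,0,0,0,0],[0.1,0,0,0,0],[0,0,0,0,0],[-0.1,0,0,0,0],[-0.2,0,0,0,0],[-0.3,0,0,0,0],[-0.4,0,0,0,0],[-0.6,0,0,0,0],[-1,0,0,0,0],[-1,0,0,0,0],[-1,0,0,0,0],[-1,0,0,0,0]]])

```text
t: 22.57
tcp_pos: [440.2, -250.3, 183.2]
ee_rot: [2.505, 1.896, 0.0]
wrist_force: [-2.6, 1.1, 6.2]
finger_gap: 28.8
gripper_force: 34.1
```

Run:
```python
from h import *
go(525.6,137.2,265)
```

```text
tcp [ 440.2 -250.3  183.2] q [-0.52  0.39 -0.43  0.76 -0.    1.33] yaw 74.24 F [-2.6  1.1  6.2] gap 28.8 tips 173.4 t 22.5667
units [19.81 -1.16 -4.09]
```

Request:
play_rows(commands=[[[-1,0,0,-0.3,0],[-1,0,0,-0.7,0],[-1,0,0,-1,0],[-1,0.3,0,-1,0],[-1,0.7,0,-0.7,0],[-1,1,-0.1,-0.3,0],[-1,1,-0.1,0,0],[-1,1,-0.1,0,0],[-1,1,-0.1,0,0],[-1,1,-0.1,0,0],[-1,1,-0.1,0,0],[-1,1,-0.1,0,0],[-1,1,-0.1,0,0],[-1,1,-0.1,0,0],[-1,1,-0.1,0,0],[-1,1,-0.1,0,0],[-1,1,-0.06,0,0],[-1,1,0,0,0],[-1,1,0,0,0],[-1,1,0,0,0]]])

```text
t: 24.23
tcp_pos: [505.1, 64.9, 263.0]
ee_rot: [-2.505, -1.896, -0.0]
wrist_force: [-0.3, -0.1, -0.8]
finger_gap: 28.7
gripper_force: 34.8
```

Request:
play_rows(commands=[[[-1,1,0,0,0],[-1,1,0,0,0],[-1,0.8,0,0,0],[-1,0.6,0,0,0],[-1,0.3,0,0,0],[-1,0.1,0,0,0],[-1,0,0,0,0],[-1,0,0,0,0]]])

```text
t: 24.9
tcp_pos: [525.4, 136.5, 262.7]
ee_rot: [-2.505, -1.895, 0.001]
wrist_force: [-0.1, -0.2, -0.9]
finger_gap: 28.8
gripper_force: 34.8
```

Run:
```python
from h import *
go(525.6,137.2,194.2)
```

```text
tcp [525.4 136.5 262.7] q [ 0.25  0.35 -0.23  0.99 -0.    2.1 ] yaw 74.22 F [-0.1 -0.2 -0.9] gap 28.8 tips 173.4 t 24.9
units [0.04 0.   3.42]
```

Request:
play_rows(commands=[[[-1,0.03,0,0.5,0],[-1,0,0,0.8,0],[-1,0,0,0.7,0],[-1,0,0,0.6,0],[-1,0,0,0.3,0],[-1,0,0,0.2,0],[-1,0,0,0.1,0],[-1,0,0,0.05,0],[-1,0,0,0,0],[-1,0,0,0,0],[-1,0,0,0,0]]])

```text
t: 25.82
tcp_pos: [526.0, 137.7, 198.2]
ee_rot: [2.505, 1.896, 0.001]
wrist_force: [0.1, 1.0, -1.9]
finger_gap: 28.7
gripper_force: 34.8
```

Request:
play_rows(commands=[[[-1,0,0,0.07,0],[-1,0,0,0.05,0],[-1,0,0,0.04,0],[-1,0,0,0.03,0],[-1,0,0,0,0],[-1,0,0,0,0]]])

```text
t: 26.32
tcp_pos: [525.8, 137.7, 194.2]
ee_rot: [2.505, 1.896, 0.0]
wrist_force: [-2.1, -0.7, 5.1]
finger_gap: 28.9
gripper_force: 35.4
```

In contact, so I'll release and rise.

Request:
play_rows(commands=[[[-0.3,0,0,0,0],[-0.2,0,0,0,0],[0,0,0,0,0],[0.2,0,0,0,0],[0.4,0,0,0,0],[0.5,0,0,0,0],[0.5,0,0,0,0],[0.5,0,0,-0.3,0],[0.5,0,0,-0.7,0],[0.5,0,0,-1,0],[0.5,0,0,-1,0],[1,0,0,-1,0],[1,0,0,-1,0],[1,0,0,0,0],[1,0,0,0,0]]])

```text
t: 27.57
tcp_pos: [526.1, 137.7, 295.3]
ee_rot: [2.504, 1.895, 0.004]
wrist_force: [-0.4, 0.0, -0.8]
finger_gap: 85.0
gripper_force: 0.0
```

Run:
```python
from h import *
go(559.5,-262.5,300)
```

```text
tcp [526.1 137.7 295.3] q [ 0.26  0.33 -0.18  1.06  0.    2.1 ] yaw 74.24 F [-0.4  0.  -0.8] gap 85.0 tips 173.4 t 27.5667
units [-18.81   7.04  -0.25]
```

Request:
play_rows(commands=[[[1,-0.5,0.2,0,0],[1,-1,0.38,0,0],[1,-1,0.38,0,0],[1,-1,0.38,0,0],[1,-1,0.38,0,0],[1,-1,0.38,0,0],[1,-1,0.38,0,0],[1,-1,0.38,0,0],[1,-1,0.38,0,0],[1,-1,0.38,0,0],[1,-1,0.38,0,0],[1,-1,0.38,0,0],[1,-1,0.38,0,0],[1,-1,0.38,0,0],[1,-1,0.38,0,0],[1,-1,0.38,0,0],[1,-1,0.38,0,0],[1,-1,0.38,0,0],[1,-0.8,0.38,0,0],[1,-0.5,0,0,0]]])

```text
t: 29.23
tcp_pos: [558.9, -264.8, 292.4]
ee_rot: [-2.505, -1.894, 0.002]
wrist_force: [-0.5, -0.6, 0.5]
finger_gap: 85.5
gripper_force: 0.0
```

Request:
play_rows(commands=[[[1,0,0,0,0],[1,0,0,0,0],[1,0,0,0,0]]])

```text
t: 29.48
tcp_pos: [558.7, -261.8, 293.5]
ee_rot: [-2.504, -1.895, 0.0]
wrist_force: [-0.2, 0.6, 0.3]
finger_gap: 85.3
gripper_force: 0.0
```

Run:
```python
from h import *
go(559.5,-262.5,180)
```

```text
tcp [ 558.7 -261.8  293.5] q [-0.44  0.45  0.01  1.13  0.    1.41] yaw 74.26 F [-0.2  0.6  0.3] gap 85.3 tips 173.4 t 29.4833
units [-0.03  0.05  5.67]
```

Request:
play_rows(commands=[[[1,0,0.04,0.6,0],[1,0,0,1,0],[1,0,0,1,0],[1,0,0,1,0],[1,0,0,1,0],[1,0,0,0.65,0],[0.7,0,0,0.35,0],[0.4,0,0,0,0],[0.2,0,0,0,0],[0.1,0,0,0,0],[0,0,0,0,0],[-0.1,0,0,0,0],[-0.2,0,0,0,0],[-0.3,0,0,0,0],[-0.5,0,0,0,0],[-1,0,0,0,0],[-1,0,0,0,0],[-1,0,0,0,0],[-1,0,0,0,0]]])

```text
t: 31.07
tcp_pos: [560.0, -262.7, 182.7]
ee_rot: [2.505, 1.896, 0.001]
wrist_force: [-1.7, 0.9, 4.7]
finger_gap: 31.9
gripper_force: 34.3
```

Run:
```python
from h import *
go(510.1,81.3,262)
```

```text
tcp [ 560.  -262.7  182.7] q [-0.44  0.54 -0.14  0.89  0.    1.41] yaw 74.24 F [-1.7  0.9  4.7] gap 31.9 tips 173.4 t 31.0667
units [15.88 -7.07 -3.97]
```

Request:
play_rows(commands=[[[-1,0,0,-0.3,0],[-1,0,0,-0.7,0],[-1,0,0,-1,0],[-1,0.3,-0.1,-1,0],[-1,0.7,-0.3,-0.7,0],[-1,1,-0.45,-0.3,0],[-1,1,-0.45,0,0],[-1,1,-0.45,0,0],[-1,1,-0.45,0,0],[-1,1,-0.45,0,0],[-1,1,-0.45,0,0],[-1,1,-0.45,0,0],[-1,1,-0.45,0,0],[-1,1,-0.45,0,0],[-1,1,-0.45,0,0],[-1,1,-0.45,0,0],[-1,1,-0.45,0,0],[-1,1,-0.45,0,0],[-1,0.9,-0.45,0,0],[-1,0.6,-0.3,0,0]]])

```text
t: 32.73
tcp_pos: [508.3, 75.9, 262.2]
ee_rot: [-2.503, -1.897, -0.0]
wrist_force: [-0.5, 0.2, -1.4]
finger_gap: 31.9
gripper_force: 34.9
```

Request:
play_rows(commands=[[[-1,0.4,-0.07,0,0],[-1,0,0,0,0],[-1,0,0,0,0],[-1,0,0,0,0]]])

```text
t: 33.07
tcp_pos: [510.2, 81.4, 262.0]
ee_rot: [2.505, 1.896, -0.0]
wrist_force: [0.1, -0.3, -1.7]
finger_gap: 31.8
gripper_force: 34.9
```

Run:
```python
from h import *
go(510.1,81.3,193.7)
```

```text
tcp [510.2  81.4 262. ] q [ 0.16  0.31 -0.29  0.96 -0.    2.  ] yaw 74.23 F [ 0.1 -0.3 -1.7] gap 31.8 tips 173.4 t 33.0667
units [-0.   -0.    3.41]
```

Request:
play_rows(commands=[[[-1,0,0,0.5,0],[-1,0,0,0.8,0],[-1,0,0,0.7,0],[-1,0,0,0.6,0],[-1,0,0,0.3,0],[-1,0,0,0.2,0],[-1,0,0,0.1,0],[-1,0,0,0.05,0],[-1,0,0,0,0],[-1,0,0,0,0],[-1,0,0,0,0]]])

```text
t: 33.98
tcp_pos: [510.4, 81.9, 197.4]
ee_rot: [2.505, 1.896, 0.001]
wrist_force: [0.5, 1.1, -1.3]
finger_gap: 31.7
gripper_force: 34.9
```

Request:
play_rows(commands=[[[-1,0,0,0.07,0],[-1,0,0,0.05,0],[-1,0,0,0.03,0],[-1,0,0,0.02,0],[-1,0,0,0,0],[-1,0,0,0,0]]])

```text
t: 34.48
tcp_pos: [510.2, 81.8, 193.7]
ee_rot: [-2.505, -1.896, -0.0]
wrist_force: [-1.7, -0.3, 2.9]
finger_gap: 31.3
gripper_force: 35.4
```

Contact is about 4.5 N. I'll release, rise clear, then back off for a check.

Request:
play_rows(commands=[[[-0.2,0,0,0,0],[-0.1,0,0,0,0],[0,0,0,0,0],[0.2,0,0,0,0],[0.4,0,0,0,0],[0.5,0,0,0,0],[0.5,0,0,0,0],[0.5,0,0,-0.3,0],[0.5,0,0,-0.7,0],[0.5,0,0,-1,0],[0.5,0,0,-1,0],[1,0,0,-1,0],[1,0,0,-1,0],[1,0,0,-1,0],[1,-1,0,-1,0],[1,-1,0,0,0],[1,-1,0,0,0],[1,-1,0,0,0],[1,-1,0,0,0],[1,-1,0,0,0]]])

```text
t: 36.15
tcp_pos: [477.1, -34.5, 334.1]
ee_rot: [2.505, 1.896, 0.001]
wrist_force: [0.8, 0.6, -0.7]
finger_gap: 85.9
gripper_force: 0.0
```

Request:
play_rows(commands=[[[1,-1,0,0,0],[1,-1,0,0,0],[1,-1,0,0,0],[1,-0.5,0,0,0],[1,0,0,0,0],[1,0,0,0,0],[1,0,0,0,0]]])

```text
t: 36.73
tcp_pos: [458.8, -100.6, 333.7]
ee_rot: [-2.505, -1.896, -0.001]
wrist_force: [0.1, 0.2, -0.3]
finger_gap: 85.0
gripper_force: 0.0
```

Run:
```python
from h import *
save(robot.camera("side"),"s9");save(robot.camera("top"),"t9")
a=cv2.imread("pics/s9.png")[105:245,250:440];b=cv2.imread("pics/t9.png")[105:265,95:315]
cv2.imwrite("pics/f9.png",cv2.hconcat([cv2.resize(a,(400,400),interpolation=2),cv2.resize(b,(400,400),interpolation=2)]))
```

```text
(no output)
```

View pics/f9.png

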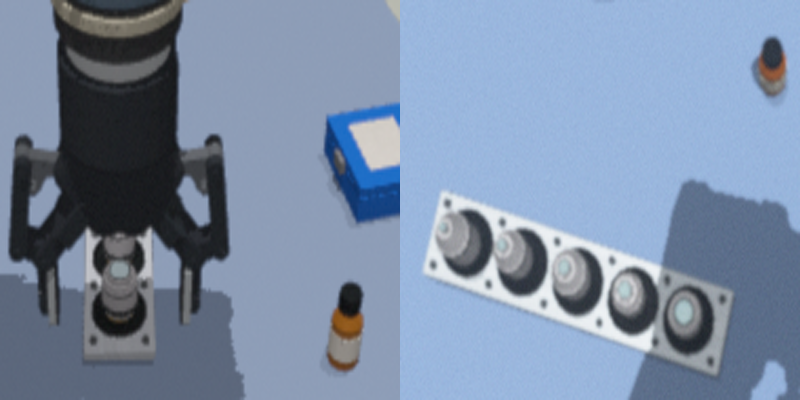

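The top crop shows all five objectives upright in their cups, in falling order from (450,235) to (688,315). The bottle stands untouched at (771,65) and the gripper is clear.

```bash
python3 -c "
from workcell import robot
print(robot.sign_off())"
```

```text
the job is handed in; nothing more can be done
None
```

I put objectives 59, 51, 43 and 35 upright in seats 1 to 4, falling in length from objective_66, and handed the job in at about 37 s of the allowed 96 s; objective_66 and the oil bottle were left where they stood.

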